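# Index the aliquot dial, draw the sagging bolt and hold the sprung gate ajar

## Robot

A 6-joint arm with a two-finger parallel gripper is mounted at the origin on the work surface. World frame = base frame: x ahead of the robot, y to its left, z up, the work surface at z = 0. Lengths are in m, angles in rad, forces in N, time in s.
With the tool pointing down it reaches from about 0.3 to 0.75 m from the base axis. Payload 8.5 kg.
Tool frame: the origin (TCP) lies midway between the tips of the shut fingers; the grasp point (between the pads) lies 19 mm behind it; z points along the fingers, y is the direction in which the jaws open and shut (so a half turn about z gives the same grasp; the last joint's range is limited). The gripper opens to 85 mm and grips with 20 to 120 N. Pads are 22 mm wide; open, the fingers measure 114 mm over their backs; the gripper's body (76 mm by 85 mm) begins 54 mm behind the grasp point. The pads swing forward as they close: fully open they stand 13 mm farther back than shut.
Start: joints at [-1.424, 0.381, 1.297, -0, 1.464, -0.215], TCP at [0.195, -0.514, 0.231] pointing down, gripper open.
Joint ranges: [-3.11, 3.11], [-0.89, 2.33], [0.22, 2.48], [-1.42, 4.56], [0.17, 2.85], [-2.88, 2.88]. Speed limits (rad/s): [2.39, 2.39, 3.14, 3.14, 3.14, 3.14].

## Interface

Orientations are given as a rotation vector (axis times angle).
In Python, from workcell import ctrl, command_gripper, solver, sensors, cams, job gives the robot as it stands. Calls block until the motion is done:
- ctrl.movep(position, orientation): joint-space move of the TCP to a pose.
- ctrl.move_linear(position, v=0.15, ori=None): straight line of the TCP; ori=None keeps the orientation; v is the mean speed in m/s.
- ctrl.set_joints(angles): joint-space move.
- command_gripper(opening): finger opening in m; the grip force is fixed at half the most; returns when the fingers have stopped.
- ctrl.pause(seconds).
- solver.solve_ik(position, orientation): joint angles nearest the present ones, or None.
- sensors.sense(): the state.
- cams.camera(name): name is "scene" or "top"; returns the picture (400x640x3 uint8, red, green, blue); there is no depth.
- cams.camera_model(name): a dict with "intrinsics" (3x3 intrinsics, pixels), "k1" (the pictures are not rectified: a ray, as slopes to the right and down, at radius r is drawn at 1 + k1 r^2 times it, then the intrinsics apply), "origin" and "attitude" of the camera in the world. Camera axes: x right, y down, z forward; pixel columns grow to the right and rows downward; lengths in m; the calibration is good to about 2 mm. A picture is of the moment at which its call begins. camera_model takes no time and is no camera call.
A pose or a line that the arm cannot do raises ctrl.IKError and nothing moves.
- job.finish_job(): hands the job in, once; it reports no verdict.
The state is a dict: "time": time; "qpos": joint angles; "dq": joint speeds; "effort": joint torques, N m; "eef_pos": TCP position; "ee_rot": TCP orientation; "wrist_force": force on the tool from outside, world axes, zero at the start; "ft_torque": the same for the moment, N m; "gripper_width": finger opening in m.
Only numpy, scipy, OpenCV 4.12 (cv2) and the standard library are available. Lean on these libraries where they do the work, as an engineer would, in place of code of your own. Each camera call takes 0.05 s, during which the arm holds its last target. There are 200 camera calls.

## Task

Bring the loaded microtube rack to the gate of the guarded dial: lift the dial's spring plunger, turn the dial one hole clockwise (seen from above) and let the plunger drop fully home. Then take the gate's sagging barrel bolt by its knob, lift its nose over the bent lip of the keeper while drawing it back, and pull the gate ajar, about 10 cm at its free edge. Finish while still holding it there so that I can slide the rack out: the gate is sprung and shuts by itself if let go. Leave the other things on the bench where they are.

Things in the scene. Friction and masses are not known exactly. Their poses are not given: they have to be found in the camera images.
- station: Fixed guarded indexing dial: grey base 320 x 320 x 12 mm with four aluminium posts, clear panels and rails whose top is 120 mm above the bench, open on top. Origin: centre of the underside of the base, on the vertical axis of the dial. Its -y side is the gate, hinged at the +x end; the keeper post is the -x, -y corner. The whole station is turned about z by up to 0.25 rad
- dial (a joint): Angle of the dial, a 188 mm disc with three green racks (only one holds white-lidded microtubes), rad, positive counter-clockwise from above. Six index holes 60 deg apart. 0 = loaded rack at the gate and plunger opposite the gate, on the station's +y axis; it starts at about 1.047 (one hole off), so it must be turned clockwise to 0. Stiff bearing (about 2 N at the plunger), stays where it is left
- plunger (a joint): Lift of the spring index plunger, m: 0 = pin fully home in a hole, stop at 0.014. The pin (10 mm, round-ended, in 13 mm holes) is free of the ring above 0.008. Spring pushes it down with 5 N at 0 and 8 N at the top
- plunger_knob (a point): Centre of the plunger's round black knob, 28 mm in diameter, 30 mm tall, vertical axis, 153 mm above the bench when home, on a thin stem. It stands 110 mm from the dial's axis and is carried round with the dial, which is turned by it; the knob may turn between the fingers. All else near it is at least 18 mm lower than its underside
- gate (a joint): Angle of the gate, rad: 0 = shut, positive = swung outward (station's -y), counter-clockwise from above. A spring in the hinge shuts it with about 0.4 to 0.5 N m (2 to 3 N at the bolt's knob). 0.39 is about 10 cm at the free edge
- gate_hinge (a point): Point on the gate's vertical hinge axis, 150 mm above the bench, at (133, -157) mm in the station's frame
- gate_free_edge (a point): Top of the gate's free edge, in the middle of its 20 mm thickness, 120 mm above the bench, 263 mm from the hinge axis
- bolt (a joint): How far the barrel bolt is drawn back towards the hinge along the gate's top rail, m: 0 = shot, stop at 0.032. The nose is clear of the keeper above 0.020. About 1 N of friction
- bolt_lift (a joint): How far the bolt is lifted in its slack guides, m: 0 = sagging at rest, stop at 0.013; it drops by its weight (0.22 kg). The turned-down nose hangs behind the keeper's bent lip and can pass over it only when lifted more than about 0.009; the keeper's side cheeks hold the gate until the nose is drawn out
- bolt_knob (a point): Centre of the bolt's round black knob, 24 mm in diameter, 29 mm tall, vertical axis, 178 mm above the bench at rest, 198 mm from the hinge axis, on the rod (12 mm, top 144 mm above the bench) that lies along the gate's top rail. Guide staples 161 mm high stand 33 mm to its keeper side and 68 mm to its hinge side; across the rod there is free room

How it is judged:
On the way, in this order (a step that is already met when the one before it is completed fails the run):
1. the dial is turned to bring the loaded rack to the gate and the plunger has dropped fully home (value of joint dial between -0.035 and 0.035 rad and value of joint plunger below 0.002 m), for 0.3 s.
2. the bolt's nose is lifted over the bent lip and drawn out of the keeper (value of joint bolt above 0.02 m), for 0.1 s.
At the end, for the whole second after the job is handed in: The dial is at 0 within 0.035 rad with its plunger home (under 2 mm), the bolt is drawn back more than 20 mm, and the gate stands still, ajar between 0.25 and 0.57 rad (about 65 to 145 mm at its free edge), held by the gripper's fingers on the gate or its bolt (over 1 N) (all of step 1 and value of joint bolt above 0.02 m and value of joint gate between 0.25 and 0.57 rad and velocity of joint gate between -0.08 and 0.08 rad/s and contact force between the fingers and gate above 1 N); the arm keeps its last pose, push and grip.
It fails at once if another thing on the bench is shifted by more than 3 cm (distance of any of tube_rack, block_rack, marker, microtube, pipette, beaker, wash_bottle from where it was at the start of the episode above 0.03 m).
It also fails if it takes over 48 s, if anything falls off the work surface, if the arm or the gripper's body presses on something with over 40 N, if the wrist force passes 120 N, or if a joint passes its speed limit or range.

## Working session

There is one attempt and no reset: what is moved stays moved. The work goes in short steps, each a Python script; the robot and the scene stay as the last script left them, time stands still between calls to the robot, and variables do not carry over. Pictures are saved under pics/ and viewed, about 8 in all and at most 12, crops included, and the job is handed in when it is done.

```bash
ls; mkdir -p pics; python3 - <<'E'
from workcell import ctrl, command_gripper, solver, sensors, cams, job
import cv2
for n in("scene","top"):
    cv2.imwrite(f"pics/{n}0.png",cams.camera(n)[:,:,::-1]); print(n,cams.camera_model(n))
print(sensors.sense())
E
```

```text
pics
scene {'intrinsics': array([[397.18740872,   0.        , 320.23936583],
       [  0.        , 397.18740872, 200.98093127],
       [  0.        ,   0.        ,   1.        ]]), 'k1': 0.005125058717717252, 'origin': array([ 1.03785271, -0.1335845 ,  0.71354641]), 'attitude': array([-2.11481268, -1.32896197,  0.50192805])}
top {'intrinsics': array([[489.2413836 ,   0.        , 323.22871133],
       [  0.        , 489.2413836 , 191.97357567],
       [  0.        ,   0.        ,   1.        ]]), 'k1': -0.1405268757618675, 'origin': array([0.50276555, 0.09822509, 0.91627385]), 'attitude': array([-2.18416638,  2.15706147, -0.12199818])}
{'time': 0.1, 'qpos': array([-1.42428445e+00,  3.81137306e-01,  1.29816297e+00,  1.88621033e-05,
        1.46365064e+00, -2.15306069e-01]), 'dq': array([ 0.00189274, -0.00144326, -0.00243706,  0.001238  , -0.0005474 ,
        0.00113019]), 'effort': array([ 3.97397293e-03, -4.49214363e+01, -2.31656849e+01, -1.59779593e-04,
        3.62483523e-03, -3.65595682e-06]), 'eef_pos': array([ 0.19464481, -0.514114  ,  0.23077629]), 'ee_rot': array([-3.08898950e+00, -5.64999993e-01, -1.02768057e-04]), 'wrist_force': array([-0.15266866,  0.08501785, -0.67170338]), 'ft_torque': array([0.00394006, 0.00484314, 0.00771417]), 'gripper_width': 0.08563755409416511}
```

View pics/top0.png

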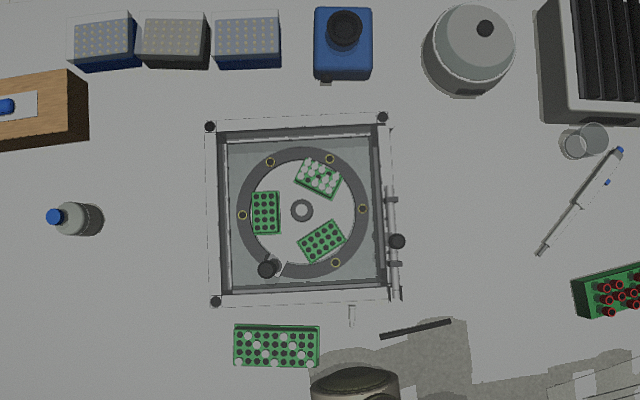

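View pics/scene0.png

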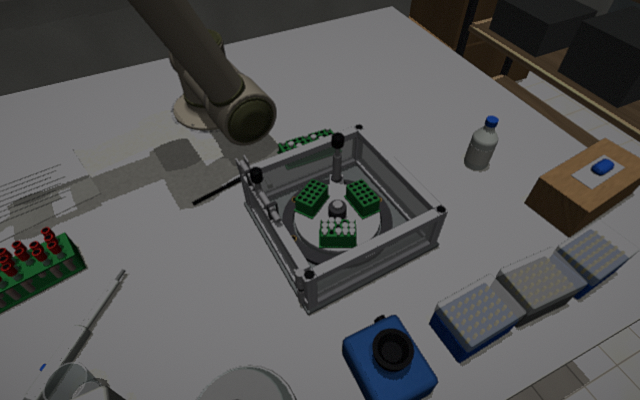

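Top view: image up is world +x and left is +y. The plunger knob is near (268,268), the dial hub near (301,210), the bolt knob near (397,241), and the gate is on the right with the keeper at lower right. The loaded rack is at (318,177), which is 60° CCW of the gate, as stated. Next I'll enlarge both knobs.

```bash
cat > h.py <<'E'
import numpy as np, cv2
from scipy.spatial.transform import Rotation as R
from workcell import ctrl, command_gripper, solver, sensors, cams, job
def ray(n,p):
    m=cams.camera_model(n);K=m["intrinsics"];k=m["k1"]
    d=np.array([(p[0]-K[0,2])/K[0,0],(p[1]-K[1,2])/K[1,1]]);s=d.copy()
    for _ in range(30): s=d/(1+k*(s@s))
    return m["origin"],R.from_rotvec(m["attitude"]).apply([*s,1])
def atz(n,p,z):
    o,d=ray(n,p);return o+d*(z-o[2])/d[2]
def proj(n,X):
    m=cams.camera_model(n);K=m["intrinsics"]
    c=R.from_rotvec(m["attitude"]).inv().apply(np.atleast_2d(X)-m["origin"]);s=c[:,:2]/c[:,2:]
    s=s*(1+m["k1"]*(s**2).sum(1,keepdims=True));return s*[K[0,0],K[1,1]]+K[:2,2]
def crop(img,x,y,w,h,f):
    return cv2.resize(img[y:y+h,x:x+w],None,fx=f,fy=f,interpolation=cv2.INTER_CUBIC)
E
python3 - <<'E'
from h import *
t=cv2.imread("pics/top0.png");s=cv2.imread("pics/scene0.png")
a=crop(t,250,250,40,40,10);b=crop(t,375,220,40,40,10)
cv2.imwrite("pics/c1.png",np.hstack([a,b]))
a=crop(s,317,120,40,40,10);b=crop(s,236,155,40,40,10)
cv2.imwrite("pics/c2.png",np.hstack([a,b]))
# rough
P=atz("top",(268,268),.165);B=atz("top",(397,241),.19);C=atz("top",(301,210),.03)
print(P,B,C,proj("scene",[P,B,C]))
for p,z in(((210,127),.12),((383,117),.12),((215,301),.12)):print(atz("top",p,z))
E
```

```text
[0.46442908 0.17624594 0.165     ] [ 0.50768572 -0.01692908  0.19      ] [0.56300375 0.13246505 0.03      ] [[337.2860841  136.91191657]
 [256.16600781 169.73608715]
 [338.47873325 216.57979131]]
[0.69384098 0.28398524 0.12      ]
[ 0.71442883 -0.00545301  0.12      ]
[0.40717955 0.26615844 0.12      ]
```

View pics/c1.png

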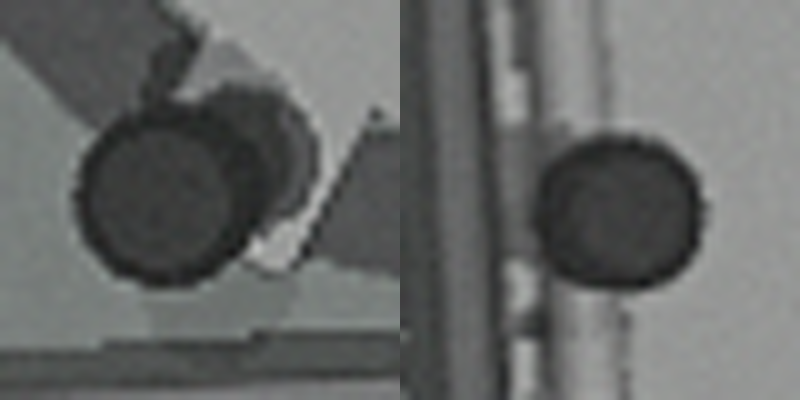

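View pics/c2.png

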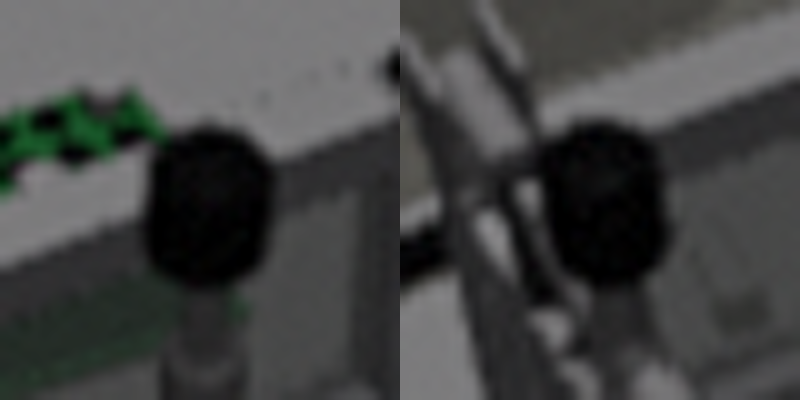

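c1 (top): the plunger knob's outline centre is about (266.1,269.1) and the bolt knob's about (396.5,240.7). c2 (scene): they are about (337.4,140.2) and (255.9,175.0). I'll triangulate both and fit the station pose.

```bash
python3 - <<'E'
from h import *
from scipy.optimize import least_squares
def tri(a,b):
    f=lambda X:np.r_[(proj("top",X)[0]-a),(proj("scene",X)[0]-b)]
    r=least_squares(f,[.5,.1,.15]);return r.x,r.fun
print(tri((266.1,269.1),(337.4,140.2)),tri((396.5,240.7),(255.9,175.)))
def pts(v):
    x,y,th,a,zc,d,by=v
    L=np.array([[110*np.cos(np.pi/2+d),110*np.sin(np.pi/2+d),153],[-65,by,178],[a,a,zc],[a,-a,zc],[-a,a,zc],[0,0,45]])/1e3
    return R.from_euler('z',th).apply(L)+[x,y,0]
def f(v):
    P=pts(v);t=proj("top",P)-[(266.1,269.1),(396.5,240.7),(210,126.5),(382.7,116.7),(215.5,301),(301.3,210)]
    s=proj("scene",P[:2])-[(337.4,140.2),(255.9,175.)]
    return np.r_[t.ravel(),s.ravel(),(v[5]-1.047)/.03,(v[6]+157)/3,(v[4]-125)/5]
r=least_squares(f,[.56,.13,0,145,125,1.047,-157],x_scale=[.1,.1,.1,10,10,.1,10]);print(r.x,r.fun.round(2));print(pts(r.x)[:2])
E
```

```text
(array([0.46174939, 0.17979226, 0.15266734]), array([ 0.41854933,  0.20246211,  0.64119184, -0.03958259])) (array([ 0.5080687 , -0.01863509,  0.177078  ]), array([0.27509498, 0.10243869, 0.36459995, 0.00867453]))
[ 5.61482255e-01  1.31347585e-01  6.80163811e-02  1.43890142e+02
  1.22188919e+02  1.05037094e+00 -1.47385295e+02] [ 0.64 -0.3   1.34  1.05 -0.66 -0.64 -1.33 -0.3  -0.14 -0.43 -0.    0.28
  0.67  0.11 -0.69 -0.57  0.11  3.2  -0.56]
[[ 0.46254862  0.17943227  0.153     ]
 [ 0.50664944 -0.02011458  0.178     ]]
```

Both triangulated heights (152.7 and 177.1 mm) match the given 153 and 178 mm, and the station yaw is about 0.068 rad. The next step is to grip the plunger knob.

```bash
cat >> h.py <<'E'
C=np.array([.5615,.1313]);TH=.068
def down(jaw):  # jaw direction angle in world -> candidates of rotvec
    q=sensors.sense()["qpos"]; return [(R.from_euler('z',jaw+s)*R.from_euler('x',np.pi)).as_rotvec() for s in(np.pi/2,-np.pi/2)]
def rep(t=""):
    s=sensors.sense();print(t,round(s["time"],2),s["eef_pos"].round(4),"w",round(s["gripper_width"],4),"F",s["wrist_force"].round(1),"q6",s["qpos"][5].round(2));return s
E
python3 - <<'E'
from h import *
P=np.array([.4620,.1797])
best=min(down(TH+np.pi/6),key=lambda o:np.abs(solver.solve_ik([*P,.21],o)-sensors.sense()["qpos"]).max())
print(solver.solve_ik([*P,.21],best),solver.solve_ik([*(C+R.from_euler('z',-np.pi/3).apply([*(P-C),0])[:2]),.15],best))
np.save("o1.npy",best)
ctrl.movep([*P,.205],best);rep("above")
ctrl.move_linear([*P,.134],v=.1);rep("down")
cv2.imwrite("pics/s1.png",crop(cams.camera("scene")[:,:,::-1],230,60,200,150,4))
command_gripper(.02);rep("grip")
E
```

```text
[ 0.13164633  0.30374939  1.48093008  0.          1.35691319 -0.45995244] [ 2.15813949e-01  5.40124571e-01  1.27006173e+00 -4.44089210e-16
  1.33140636e+00 -3.75784827e-01]
above 2.73 [0.4623 0.1791 0.205 ] w 0.0853 F [-0.3 -0.4  0.1] q6 -0.46
down 3.59 [0.4623 0.1797 0.1345] w 0.0856 F [ 0.1 -0.2  0.8] q6 -0.46
grip 4.22 [0.4618 0.1798 0.1343] w 0.026 F [-3.1  0.4  5.1] q6 -0.46
```

View pics/s1.png

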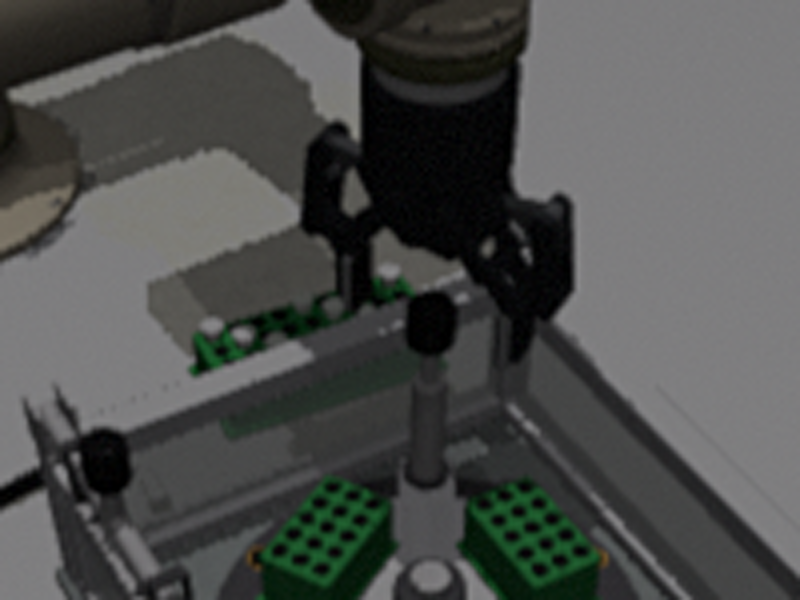

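s1: the open fingers straddle the knob at crop (430,325). The grip closed at 26 mm, so the knob is held. Next: lift, then turn.

```bash
python3 - <<'E'
from h import *
s=rep("start");p=s["eef_pos"];v=p[:2]-C;print("r",np.hypot(*v),np.degrees(np.arctan2(v[1],v[0])-TH))
ctrl.move_linear([p[0],p[1],p[2]+.0115],v=.05);s=rep("lift")
if s["eef_pos"][2]-p[2]>.009:
  c=p[:2]-v/np.hypot(*v)*.110
  for a in np.radians([-10,-20,-30,-40,-50,-60]):
    q=c+R.from_euler('z',a).apply([*(p[:2]-c),0])[:2]
    ctrl.move_linear([*q,p[2]+.0115],v=.06);rep(round(np.degrees(a)))
E
```

```text
start 4.22 [0.4618 0.1798 0.1343] w 0.026 F [-3.1  0.4  5.1] q6 -0.46
r 0.11091524296985468 150.164198878345
lift 4.6 [0.4617 0.1796 0.1455] w 0.0261 F [ 1.2 -1.4 -8. ] q6 -0.46
-10 5.07 [0.4698 0.1964 0.1447] w 0.0257 F [-5.  -0.9 -7.7] q6 -0.43
-20 5.53 [0.4806 0.2121 0.1441] w 0.0264 F [-10.8   7.2  -9.7] q6 -0.4
-30 6.0 [0.4981 0.2231 0.1451] w 0.0261 F [-4.2  1.7 -7.7] q6 -0.39
-40 6.47 [0.5154 0.2324 0.1456] w 0.0261 F [-2.8  2.2 -8.5] q6 -0.38
-50 6.93 [0.5333 0.2381 0.1454] w 0.0261 F [-5.7 -0.4 -7.9] q6 -0.37
-60 7.4 [0.5528 0.2405 0.1455] w 0.0262 F [-4.7 -3.  -8. ] q6 -0.38
```

```bash
python3 - <<'E'
from h import *
p=sensors.sense()["eef_pos"]
for z in(.141,.137,.134):
    ctrl.move_linear([.5530,.2407,z],v=.03);rep(z)
command_gripper(.085);rep("open")
q=sensors.sense()["eef_pos"];ctrl.move_linear([q[0],q[1],.215],v=.15);rep()
cv2.imwrite("pics/top2.png",crop(cams.camera("top")[:,:,::-1],190,100,230,220,1));t=cams.camera("top")[:,:,::-1];s=cams.camera("scene")[:,:,::-1]
cv2.imwrite("pics/t2.png",np.hstack([crop(t,205,145,120,150,3.3),crop(s,300,100,120,150,3.3)]))
E
```

```text
0.141 7.71 [0.5526 0.2404 0.141 ] w 0.0264 F [-6.3 -1.3 -6.9] q6 -0.38
0.137 7.99 [0.5526 0.2405 0.1372] w 0.0256 F [-6.6 -0.6 -5.7] q6 -0.38
0.134 8.24 [0.5529 0.2405 0.1349] w 0.0262 F [-6.  -1.6 -2.6] q6 -0.38
open 8.85 [0.5531 0.2407 0.1341] w 0.0851 F [ 0.5 -0.2  1.3] q6 -0.38
 9.54 [0.5527 0.2406 0.214 ] w 0.085 F [-0.3 -0.3 -0.2] q6 -0.38
```

View pics/t2.png

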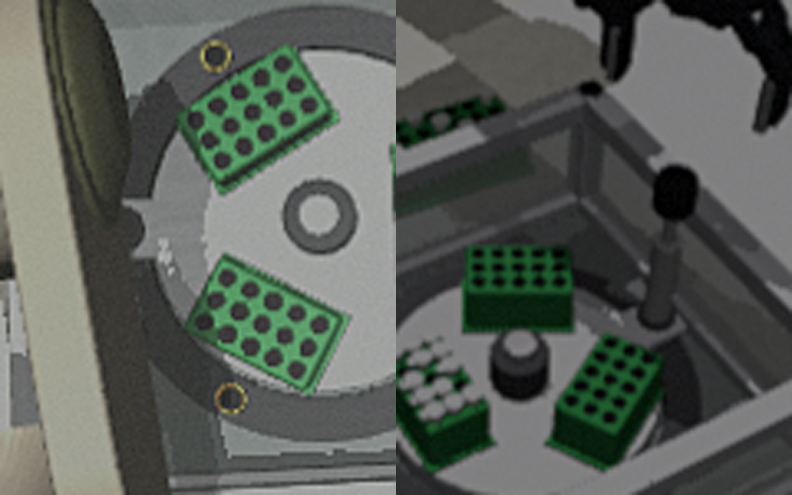

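t2: the plunger is opposite the gate, with its knob at about (384.5,158.2) in the full scene image, and the loaded rack is at the gate. I'll check the knob's height by projection and get an unoccluded top view while heading to the bolt.

```bash
python3 - <<'E'
from h import *
for z in(.153,.158,.163): print(proj("scene",[[.5530,.2407,z],[.554,.2410,z]]))
B=np.array([.5081,-.0186])
d=down(TH+np.pi/2)
for o in d: print(solver.solve_ik([*B,.25],o))
o=min(d,key=lambda o:np.abs(solver.solve_ik([*B,.25],o)-sensors.sense()["qpos"]).max());np.save("o2.npy",o)
ctrl.move_linear([.5527,.2406,.26],v=.2)
ctrl.movep([*B,.26],o);rep()
t=cams.camera("top")[:,:,::-1];s=cams.camera("scene")[:,:,::-1]
cv2.imwrite("pics/t3.png",np.hstack([crop(t,205,170,60,60,6.6),crop(s,360,135,60,60,6.6)]))
E
```

```text
[[384.83754406 157.75519407]
 [385.22038408 158.0122514 ]]
[[385.12221236 155.95496381]
 [385.50702153 156.21209544]]
[[385.40957067 154.13780186]
 [385.79636928 154.39499796]]
[-0.26979763  0.29387017  1.37447004  0.          1.47325244 -1.90859396]
[-2.69797632e-01  2.93870169e-01  1.37447004e+00 -4.44089210e-16
  1.47325244e+00  1.23299869e+00]
 11.43 [ 0.5081 -0.0182  0.2596] w 0.0848 F [1.2 0.8 0.2] q6 -1.91
```

View pics/t3.png

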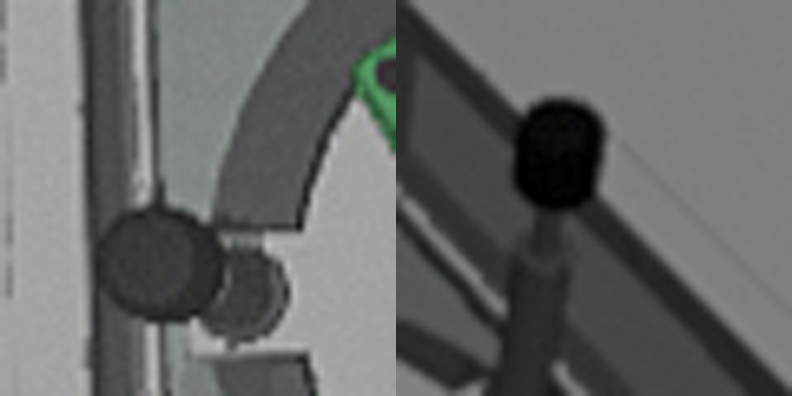

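```bash
python3 - <<'E'
from h import *
from scipy.optimize import least_squares
r=least_squares(lambda X:np.r_[proj("top",X)[0]-(228.7,209.5),proj("scene",X)[0]-(384.3,157.9)],[.5,.1,.15]);v=r.x[:2]-C
print("plunger",r.x,r.fun.round(2),"r",np.hypot(*v),"dial",np.arctan2(v[1],v[0])-TH-np.pi/2)
if r.x[2]<.156:
    ctrl.move_linear([.5081,-.0186,.159],v=.12);rep("down")
    command_gripper(.018);s=rep("grip");p=s["eef_pos"]
    ctrl.move_linear([p[0],p[1],p[2]+.0112],v=.04);rep("lift")
    cv2.imwrite("pics/s4.png",crop(cams.camera("scene")[:,:,::-1],180,100,160,120,5))
E
```

```text
plunger [0.55348333 0.24057383 0.15324356] [ 0.42  0.23  0.62 -0.07] r 0.10956749542756639 dial 0.00523194887901135
down 12.53 [ 0.5085 -0.0186  0.1596] w 0.0846 F [0.4 0.1 0.4] q6 -1.91
grip 13.12 [ 0.5082 -0.0183  0.1594] w 0.0225 F [-0.9  2.2  4.7] q6 -1.91
lift 13.57 [ 0.5081 -0.0183  0.1706] w 0.0227 F [ 0.1  3.3 -1.9] q6 -1.91
```

View pics/s4.png

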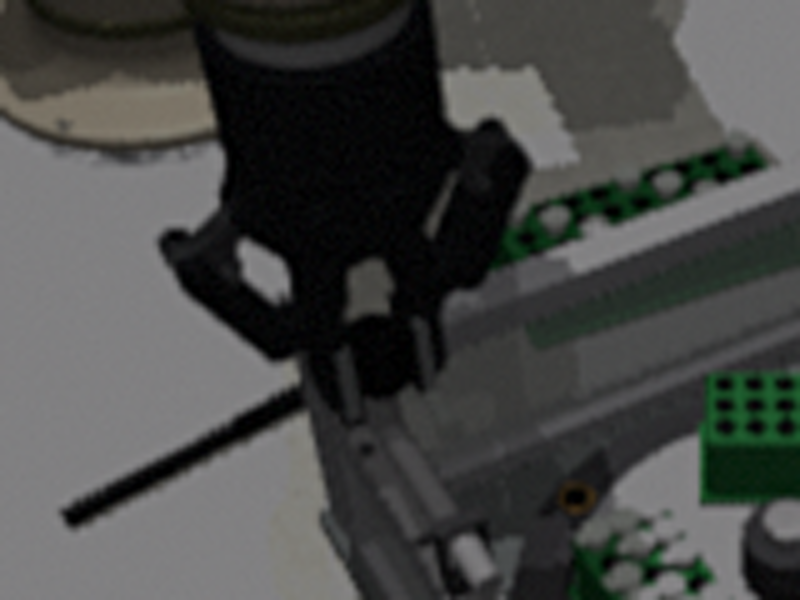

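s4: the knob at crop (385,355) is centred between the fingers. The force, about -2 N, matches the bolt's weight, so it is lifted and not jammed. I'll draw it back in steps.

```bash
python3 - <<'E'
from h import *
p=np.array([.5081,-.0183,.1708]);np.save("p.npy",p)
u=np.array([np.cos(TH),np.sin(TH),0])
for d in(.009,.018,.028):
    ctrl.move_linear(p+u*d,v=.04);s=rep(d)
    if np.linalg.norm(s["wrist_force"])>20:break
E
```

```text
0.009 13.99 [ 0.5177 -0.0177  0.1707] w 0.0222 F [ 1.2  2.  -2.7] q6 -1.9
0.018 14.37 [ 0.5266 -0.0171  0.1708] w 0.022 F [ 1.7  2.5 -3.2] q6 -1.9
0.028 14.77 [ 0.5365 -0.0164  0.1708] w 0.0221 F [ 1.   2.9 -1.9] q6 -1.89
```

```bash
python3 - <<'E'
from h import *
H=np.array([*C,0])+R.from_euler('z',TH).apply([.133,-.157,0])
p=np.load("p.npy")+.028*np.array([np.cos(TH),np.sin(TH),0]);o=R.from_rotvec(np.load("o2.npy"))
for a in(.06,.13,.2,.27,.34,.40):
    z=R.from_euler('z',a);x=H+z.apply(p-H);x[2]=p[2]-min(a,.1)*.04
    ctrl.move_linear(x,v=.06,ori=(z*o).as_rotvec());s=rep(a)
    if np.linalg.norm(s["wrist_force"])>30:break
ctrl.pause(.3);rep("end")
t=cams.camera("top")[:,:,::-1];c=cams.camera("scene")[:,:,::-1]
cv2.imwrite("pics/t5.png",np.hstack([crop(t,200,90,260,240,1.5),crop(c,180,90,260,240,1.5)]))
E
```

```text
0.06 15.09 [ 0.5363 -0.0265  0.1684] w 0.0225 F [ 0.8  2.9 -2.8] q6 -1.97
0.13 15.44 [ 0.5374 -0.038   0.1668] w 0.022 F [ 0.2  3.  -2.6] q6 -2.06
0.2 15.79 [ 0.5392 -0.0495  0.1668] w 0.0222 F [ 0.3  3.8 -2. ] q6 -2.15
0.27 16.14 [ 0.542  -0.0609  0.1667] w 0.0226 F [-0.3  3.5 -2.4] q6 -2.24
0.34 16.49 [ 0.5454 -0.0722  0.1667] w 0.0224 F [-0.8  2.5 -2.3] q6 -2.32
0.4 16.81 [ 0.5491 -0.0817  0.1667] w 0.0223 F [-1.2  2.5 -2.6] q6 -2.4
end 17.11 [ 0.5492 -0.0818  0.1668] w 0.0225 F [-2.1  2.7 -2.6] q6 -2.4
```

View pics/t5.png

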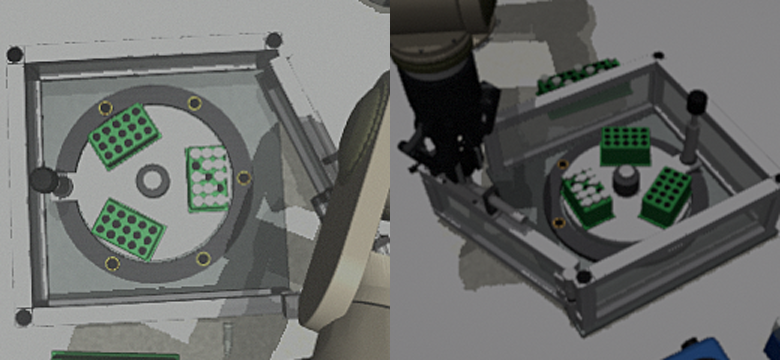

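t5: the gate stands open (crop (275,85) to about (330,215)), the loaded rack is at the gate, and the plunger is opposite at (42,180). A steady pull of about 3 N shows the gate is held. I'm handing in.

```bash
python3 - <<'E'
from h import *
job.finish_job()
E
```

```text
the job is handed in; nothing more can be done
```

The job is handed in at about 17 s of the 48 s allowed, with the gripper still holding the gate ajar by the bolt's knob. The hand-in reports no verdict, so these are my own last checks:

- **Dial and plunger:** I lifted the plunger 11 mm, turned the dial 60° clockwise and let the pin drop. Triangulating the knob afterwards gave a dial angle of about 0.005 rad. The knob stood at 153.2 mm against 153 mm when home, though that height is only good to about 2 mm, so it alone cannot prove the 2 mm limit. The loaded rack is at the gate in the last picture.
- **Bolt:** I lifted it about 11 mm, with the force on the tool matching its weight, and drew it back 28 mm with no snag. The draw is inferred from the gripper's travel with a steady grip, not seen directly.
- **Gate:** I swung it out about 0.40 rad, also worked out from the gripper's position. The last picture shows it ajar. The spring's pull on the tool was a steady 2.5–3.5 N.

No check failed or disagreed. I saw no contact with the other things on the bench, but did not measure them afterwards.

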